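# Coast test of a vial carousel

## Robot

A 7-joint arm with a two-finger parallel gripper is mounted at the origin on the work surface. World frame = base frame: x ahead of the robot, y to its left, z up, the work surface at z = 0. Lengths are in m, angles in rad, forces in N, time in s.
With the tool pointing down it reaches from about 0.35 to 0.9 m from the base axis. Payload 8.1 kg.
Tool frame: the origin (TCP) lies at the very end of the fingers, on their centre line; the grasp point (between the pads) lies 19 mm behind it; z points along the fingers, y is the line along which they close (so a half turn about z gives the same grasp; the last joint's range is limited). The gripper opens to 92 mm and grips with 3 to 60 N. Pads are 19 mm wide; open, the fingers measure 130 mm over their backs; the gripper's body (75 mm by 190 mm) begins 47 mm behind the grasp point.
Start: joints at [1.182, 0.434, 0.025, 1.573, -0.012, 1.134, -0.075], TCP at [0.176, -0.6, 0.227] pointing down, gripper open.
Joint ranges: [-2.62, 2.62], [-0.44, 2.09], [-1.27, 1.32], [0.08, 2.57], [-1.32, 4.46], [0.12, 2], [-2.74, 2.74]. Speed limits (rad/s): [2.22, 2.22, 3.01, 3.01, 3.14, 3.14, 3.14].

## Interface

Orientations are given as a rotation vector (axis times angle).
In Python, from cell import observe, get_image, sign_off, find_in, trace, place_of gives the robot as it stands. The module is installed in compiled form; this text tells all that it offers.
- The arm moves only by the shell command python3 -m handwheel 'ROWS' [OPENING] [FORCE]. ROWS is JSON, a list of rows, each a list of 6 numbers: the shift along the tool's x, y, z each as a share of 0.02 m, from -1 to 1, then the turn, a rotation vector about the tool's x, y, z each as a share of 4 degrees, from -1 to 1. A call has 1 to 8 rows; each row shifts and turns the commanded pose from where the row before left it, along the tool's axes as they then stand; what a row does not reach is not made up. A row lasts 1/12 s, in which the tool goes at most 41.7 mm and 7.16 degrees, less where a joint would pass 70% of its speed; a pose out of reach is approached as far as the arm can. A call with a number of a shift or a turn outside -1 to 1 is refused whole. A call with a gripper value outside its range is refused whole. OPENING is the opening, from 0 (shut) to 1 (fully open), set as the call begins (- or left out, the last holds). The fingers move at their own pace and stop on an object; FORCE is the grip in N (left out, the last holds). Time passes only in rows, so rows that do not move let the fingers close. It gives the time, the measured TCP pose, the force, the opening and the grip force at its end, in the units of the state.
- observe(): the state, without advancing time (a new reading comes with each control period).
- get_image(name): name is "scene" or "top" or "wrist"; returns a dict with "image" (384x512x3 uint8, red, green, blue), "fx", "fy", "cx", "cy" (pixels), "k1" (the pictures are not rectified: a ray, as slopes to the right and down, at radius r is drawn at 1 + k1 r^2 times it, then the intrinsics apply), "position" and "orientation" of the camera in the world. Camera axes: x right, y down, z forward; pixel columns grow to the right and rows downward; lengths in m; the calibration is good to about 2 mm. A picture is of the moment at which its call begins. There is no depth.
- sign_off(): hands the job in; it is judged then, once.
Trained networks look in the newest picture that a camera, given by its name, has taken for a name from the list of things; names that differ only in an ending like _2 or _b are one class to them, and where a whole thing is asked for, a point or a joint stands for the part that bears it (a point fixed in the world has none). Each returns a list of dicts, best first, with "score" (0 to 1); they miss things now and then, are a little off and sometimes report something else, mostly with a low value. They report only what shows in the picture. A call takes as long as a camera call.
- find_in(label, camera): "rect" ([centre column, centre row, width, height] as shares, 0 to 1, of the picture: columns of its width, rows of its height, round what is visible of it).
- trace(label, camera): "region" (384x512 bool, what is visible of it) and "rect" ([centre column, centre row, width, height] as shares, 0 to 1, of the picture: columns of its width, rows of its height, round what is visible of it).
- place_of(label, camera): "point" ([column, row] as shares, 0 to 1, of the picture: columns of its width, rows of its height: a listed point, or the origin of a listed thing).
The state is a dict: "clock": time; "joints": joint angles; "dq": joint speeds; "joint_efforts": joint torques, N m; "position": TCP position; "ee_rot": TCP orientation; "force": force on the tool from outside, world axes, zero at the start; "ft_torque": the same for the moment, N m; "width": opening from 0.0 (shut) to 1.0 (fully open); "gripper_force": force on a finger pad.
Only numpy, scipy, OpenCV 4.12 (cv2) and the standard library are available. Lean on these libraries where they do the work, as an engineer would, in place of code of your own. Each camera call takes 0.05 s, during which the arm holds its last target. There are 200 camera calls.

## Task

Check the bearing of the vial carousel: set it turning anticlockwise (seen from above) by its tall knob, let go, and while it coasts untouched keep the gripper right above or around the travelling knob, never more than 2 cm off to the side and with the fingertips within 5 cm of the knob's top, for 4 seconds without a break in which it still turns faster than once in 12 seconds. Then stop the carousel with the knob at the pointer of the base, let go and leave it at rest there. Never turn it faster than once in 2 seconds, do not touch the vials, and leave the other things on the bench alone.

Things in the scene. Friction and masses are not known exactly. Their poses are not given: they have to be found in the camera images.
- base: white round carousel base, fixed to the bench, 270 mm in diameter, 26 mm high, carrying the carousel; origin at the centre of its underside, z up. A pointer bracket (24 mm wide, 53 mm high, 129 to 163 mm from the axis) stands on its own -x side, its dark tip towards the axis
- carousel (a joint): angle of the carousel on the base (rad), anticlockwise positive, no stops, may pass a full turn; 0: knob on the base's own +x side, pi or -pi: knob at the pointer. Low-friction bearing: mass 2.5 kg (varies by 25 %), inertia 0.018 kg m2, drag 0.0012 N m s/rad, dry friction 0.0012 N m; let go at 1.4 rad/s it turns at about 0.8 rad/s 4 s later
- knob (a point): centre of the top face of the carousel's black knob, 95 mm from the axis, z = 128 mm. The knob is an upright cylinder 32 mm in diameter and 36 mm high (z = 92 to 128 mm) that turns freely about its own axis on an upright steel stem 14 mm thick fixed to the disc, like the grip of a crank; it can be gripped from above in any direction
- hub (a point): point on the turning axis, centre of the hub's top, z = 72 mm; hub 48 mm in diameter, on an aluminium disc 240 mm in diameter with its top at z = 42 mm
- park (a point): fixed point on the base, at the height of knob and 95 mm from the axis on the pointer side: where knob is when the carousel stands at the pointer
- vials: the 25 small amber vials with blue caps, fixed in two rings on the disc (62 and 100 mm from the axis, none within 50 degrees of the knob in the outer ring), caps' tops at z = 65 mm; origin on the axis, turns with the carousel. Not to be touched
- beaker: low glass beaker, 64 mm wide, 70 mm high, bystander, loose; origin at the centre of its underside
- jar: black jar, 56 mm wide, 75 mm high, bystander, loose; origin at the centre of its underside
- capbox: white open box for caps, 90 x 60 x 35 mm, bystander, loose; origin at the centre of its underside
- reagent: amber reagent bottle, 76 mm wide, 170 mm high, bystander, loose; origin at the centre of its underside
- wash: white bottle, 60 mm wide, 160 mm high, bystander, loose; origin at the centre of its underside
- driver: screwdriver lying on the bench, bystander, loose; origin at the centre of its underside

How it is judged:
By the outcome, as a careful person would: the job done as asked, in the order asked, and still so for the second after the job is handed in, with the robot touching nothing.
It also fails if it takes over 64 s, if anything falls off the work surface, if the arm or the gripper's body presses on something with over 40 N, if the wrist force passes 120 N, or if a joint passes its speed limit or range.

## Working session

There is one attempt and no reset: what is moved stays moved. The work goes in short steps, Python scripts to look and compute and a shell command to move; the robot and the scene stay as the last step left them, time stands still between calls to the robot, and variables do not carry over. Pictures are saved under pics/ and viewed, at most 10 in all, crops included, and the job is handed in when it is done.

```bash
mkdir -p pics
cat > h.py <<'E'
import numpy as np, cv2
from scipy.spatial.transform import Rotation as R
from cell import *
def Rm(o):
    o=np.array(o,float)
    return o if o.shape==(3,3) else (R.from_rotvec(o).as_matrix() if o.size==3 else R.from_quat(o).as_matrix())
def ray(im,p):
    u=(p[0]*512-im['cx'])/im['fx']; v=(p[1]*384-im['cy'])/im['fy']
    rd=np.hypot(u,v); r=rd
    for _ in range(20): r=rd/(1+im['k1']*r*r)
    s=r/rd if rd>0 else 1
    return Rm(im['orientation'])@np.array([u*s,v*s,1])
def at(im,p,z):
    d=ray(im,p); c=np.array(im['position']); return c+d*(z-c[2])/d[2]
E
python3 - <<'E'
from h import *
ims={}
for c in ['scene','top']:
    im=get_image(c); ims[c]=im
    cv2.imwrite(f'pics/{c}0.png',im['image'][:,:,::-1])
    print(c,im['position'],im['orientation'],im['k1'],im['fx'])
    for n,z in [('knob',.128),('hub',.072),('park',.128),('base',0),('beaker',0),('jar',0),('capbox',0),('reagent',0),('wash',0),('driver',0)]:
        for r in place_of(n,c)[:2]:
            print(n,round(r['score'],2),np.round(r['point'],3),np.round(at(im,r['point'],z),3))
o=observe(); print(o)
E
```

```text
scene [1.15425701 0.37353726 1.22457646] [-1.27260437 -2.50199873  0.71496053] 0.02358871038696018 447.1748700861088
knob 0.72 [0.495 0.498] [ 0.627 -0.062  0.128]
knob 0.59 [0.336 0.455] [ 0.722 -0.293  0.128]
hub 0.71 [0.518 0.47 ] [ 0.546 -0.079  0.072]
park 0.84 [0.553 0.39 ] [ 0.454 -0.079  0.128]
base 0.76 [0.525 0.499] [ 0.537 -0.073  0.   ]
beaker 0.57 [0.573 0.642] [0.65 0.1  0.  ]
jar 0.72 [0.4   0.453] [ 0.605 -0.285  0.   ]
jar 0.35 [0.654 0.516] [0.433 0.112 0.   ]
capbox 0.68 [0.658 0.523] [0.438 0.122 0.   ]
reagent 0.82 [0.331 0.456] [ 0.677 -0.376  0.   ]
reagent 0.69 [0.576 0.647] [0.653 0.107 0.   ]
wash 0.6 [0.738 0.794] [0.659 0.39  0.   ]
driver 0.79 [0.376 0.34 ] [ 0.491 -0.439  0.   ]
top [ 0.50130449 -0.01102446  1.22190837] [-2.21281311  2.15206903 -0.1038981 ] 0.040706541286025855 391.68745291912546
hub 0.84 [0.529 0.55 ] [ 0.542 -0.073  0.072]
hub 0.23 [0.533 0.642] [ 0.44  -0.08   0.072]
park 0.96 [0.541 0.638] [ 0.447 -0.089  0.128]
base 0.82 [0.529 0.552] [ 0.543 -0.076  0.   ]
beaker 0.92 [0.417 0.449] [0.661 0.107 0.   ]
jar 0.68 [0.655 0.515] [ 0.593
[... 249 characters left out ...]
   ]
{'clock': 1.1, 'joints': array([ 1.18237804,  0.43450012,  0.02498169,  1.57324318, -0.01157348,
        1.13402798, -0.07510612]), 'dq': array([-0.0006136 , -0.0004492 ,  0.00123765, -0.00021055,  0.00171692,
        0.00103268, -0.00071703]), 'joint_efforts': array([-3.07987275e-04, -6.67692304e+01,  9.83936079e-01, -3.14818704e+01,
       -6.07186533e-02,  3.27066262e-02,  2.26817741e-05]), 'position': array([ 0.17618159, -0.59963242,  0.22672483]), 'ee_rot': array([-3.10955461e+00, -4.47332940e-01,  5.51779425e-05]), 'force': array([-0.54681162, -0.31344795,  0.90977138]), 'ft_torque': array([ 0.0078738 , -0.05349447,  0.02877571]), 'gripper_force': 0.0, 'width': 0.9981119120011613}
```

View pics/scene0.png

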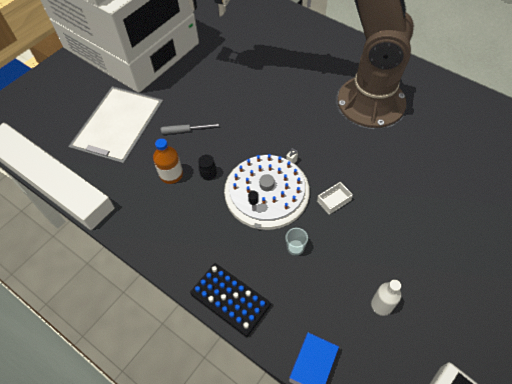

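View pics/top0.png

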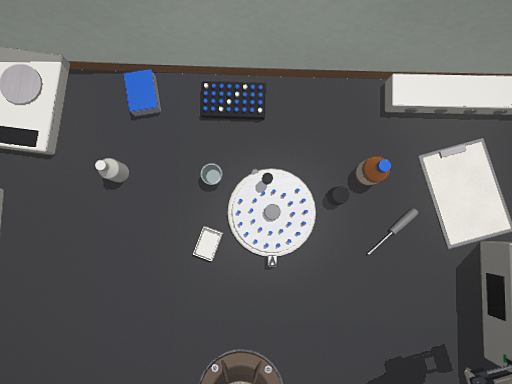

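Scene camera: the carousel is at about (267,188), the knob at (253,197) and the pointer at (292,156). Top camera: hub at (272,212), knob at (267,179), pointer at (272,260). The hub detections agree at roughly (0.543, -0.075). The path in is clear, so I'll move over the carousel with the tool yaw aligned to the world.

```bash
python3 -m handwheel '[[0,0,-1,0,0,1],[0,0,-1,0,0,1],[0,0,-1,0,0,1],[0,0,-1,0,0,1],[0,0,-1,0,0,0.1]]' 1 10
python3 -m handwheel '[[0.67,-0.98,0,0,0,0],[0.67,-0.98,0,0,0,0],[0.67,-0.98,0,0,0,0],[0.67,-0.98,0,0,0,0],[0.67,-0.98,0,0,0,0],[0.67,-0.98,0,0,0,0],[0.67,-0.98,0,0,0,0],[0.67,-0.98,0,0,0,0]]'
python3 -m handwheel '[[0.67,-0.98,0,0,0,0],[0.67,-0.98,0,0,0,0],[0.67,-0.98,0,0,0,0],[0.67,-0.98,0,0,0,0],[0.67,-0.98,0,0,0,0],[0.67,-0.98,0,0,0,0],[0.67,-0.98,0,0,0,0],[0.67,-0.98,0,0,0,0]]'
python3 -m handwheel '[[0.67,-0.98,0,0,0,0],[0.67,-0.98,0,0,0,0],[0.67,-0.98,0,0,0,0],[0.67,-0.98,0,0,0,0],[0.67,-0.98,0,0,0,0],[0.67,-0.98,0,0,0,0],[0.67,-0.98,0,0,0,0],[0.67,-0.98,0,0,0,0]]'
python3 -m handwheel '[[0.67,-0.98,0,0,0,0],[0.67,-0.98,0,0,0,0],[0.67,-0.98,0,0,0,0],[0,0,0,0,0,0]]'
cat >> h.py <<'E'
def cands(c,names=(('knob',.128),('hub',.072),('park',.128),('base',0))):
    im=get_image(c)
    for n,z in names:
        for r in place_of(n,c)[:2]:
            print(c,n,round(r['score'],2),np.round(np.array(r['point'])*[512,384]),np.round(at(im,r['point'],z),4))
    return im
E
python3 - <<'E'
from h import *
for c in ['wrist','scene','top']:
    im=cands(c)
    if c=='wrist': cv2.imwrite('pics/w1.png',im['image'][:,:,::-1]); print(im['position'],Rm(im['orientation']))
o=observe(); print(o['clock'],o['position'],o['ee_rot'],o['joints'])
E
```

```text
clock: 1.52
position: [0.1762, -0.5995, 0.3277]
ee_rot: [3.142, -0.008, 0.0]
force: [0.7, -0.7, 0.0]
width: 1.001
gripper_force: 0.0
clock: 2.18
position: [0.284, -0.4419, 0.3269]
ee_rot: [3.141, -0.001, 0.0]
force: [1.5, -1.3, 0.2]
width: 0.998
gripper_force: 0.0
clock: 2.85
position: [0.3912, -0.2851, 0.3269]
ee_rot: [3.141, -0.001, 0.0]
force: [0.4, 0.2, 0.3]
width: 0.998
gripper_force: 0.0
clock: 3.52
position: [0.4985, -0.1284, 0.3269]
ee_rot: [3.141, -0.001, 0.0]
force: [-0.4, -0.2, -1.2]
width: 0.999
gripper_force: 0.0
clock: 3.85
position: [0.5401, -0.0655, 0.3266]
ee_rot: [-3.139, -0.009, -0.001]
force: [-1.5, 0.4, 0.6]
width: 1.0
gripper_force: 0.0
wrist knob 0.75 [248.  76.] [ 0.6323 -0.0593  0.128 ]
wrist hub 0.6 [268. 155.] [ 0.5404 -0.0834  0.072 ]
wrist park 0.57 [262. 244.] [ 0.4453 -0.0758  0.128 ]
wrist park 0.27 [139. 211.] [0.4844 0.0656 0.128 ]
wrist base 0.95 [259. 146.] [ 0.5419 -0.073   0.    ]
wrist base 0.68 [263. 243.] [ 0.3892 -0.0806  0.    ]
[ 0.60700662 -0.06458852  0.48373809] [[ 5.27927734e-03 -9.67351923e-01 -2.53381900e-01]
 [-9.99984597e-01 -5.54108742e-03  3.19618494e-04]
 [-1.71319482e-03  2.53376309e-01 -9.67366275e-01]]
scene knob 0.64 [254. 194.] [ 0.6323 -0.0562  0.128 ]
scene hub 0.91 [266. 180.] [ 0.5435 -0.0771  0.072 ]
scene park 0.68 [286. 150.] [ 0.4491 -0.0722  0.128 ]
scene base 0.64 [270. 192.] [ 0.5367 -0.0703  0.    ]
scene base 0.3 [296. 247.] [0.6468 0.1061 0.    ]
4.6 [ 0.53821279 -0.07077106  0.32674136] [ 3.14149574e+00 -1.13414382e-03  1.31297208e-05] [ 0.27335883  0.25537376 -0.30830973  1.59564372  0.07967217  1.30294027
 -1.61819187]
```

View pics/w1.png

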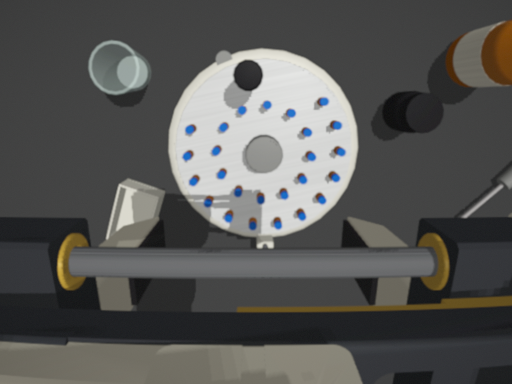

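The wrist view shows the knob at (248,76), the hub at (263,154) and the pointer at (265,243). I'll fit the base rim and bracket for a precise axis and pointer direction.

Run:
```python
from h import *
from scipy.optimize import least_squares
for c,f,box in [('wrist','pics/w1.png',(150,35,375,215)),('top','pics/top0.png',(222,163,322,262))]:
    im=get_image(c); I=cv2.imread(f)
    g=cv2.cvtColor(I,cv2.COLOR_BGR2GRAY); m=np.zeros_like(g); x0,y0,x1,y1=box; m[y0:y1,x0:x1]=(g[y0:y1,x0:x1]>110)*255
    cs,_=cv2.findContours(m,cv2.RETR_EXTERNAL,cv2.CHAIN_APPROX_NONE); k=cv2.convexHull(max(cs,key=cv2.contourArea))
    k=max(cs,key=cv2.contourArea)[:,0]; k=k[(k[:,1]<y1-2)]
    P=np.array([at(im,((p[0]+.5)/512,(p[1]+.5)/384),.026)[:2] for p in k])
    s=least_squares(lambda q:np.hypot(*(P-q[:2]).T)-q[2],[.543,-.075,.135],loss='soft_l1',f_scale=.001)
    print(c,s.x)
    # knob region via trace, hub via trace
    if c=='wrist':
        d=(g[55:95,225:275]<45).astype(np.uint8); n,l,st,ce=cv2.connectedComponentsWithStats(d); print('darkcomps',[(list(a),list(b)) for a,b in zip(st,ce+[225,55])])
    cv2.imwrite(f'pics/ptr_{c}.png',cv2.resize(I[215:265,235:295] if c=='wrist' else I[160:270,217:327],None,fx=6 if c=='wrist' else 5,fy=6 if c=='wrist' else 5,interpolation=cv2.INTER_CUBIC))
```

```text
wrist [ 0.53976255 -0.08486585  0.13225882]
darkcomps [([np.int32(0), np.int32(0), np.int32(50), np.int32(40), np.int32(1757)], [np.float64(250.14114968696643), np.float64(73.66249288560046)]), ([np.int32(10), np.int32(7), np.int32(26), np.int32(28), np.int32(238)], [np.float64(244.8109243697479), np.float64(80.7983193277311)]), ([np.int32(20), np.int32(6), np.int32(2), np.int32(1), np.int32(2)], [np.float64(245.5), np.float64(61.0)]), ([np.int32(16), np.int32(18), np.int32(1), np.int32(1), np.int32(1)], [np.float64(241.0), np.float64(73.0)]), ([np.int32(19), np.int32(20), np.int32(1), np.int32(1), np.int32(1)], [np.float64(244.0), np.float64(75.0)]), ([np.int32(36), np.int32(20), np.int32(1), np.int32(1), np.int32(1)], [np.float64(261.0), np.float64(75.0)])]
top [ 0.54115618 -0.07808905  0.13343844]
```

View pics/ptr_top.png

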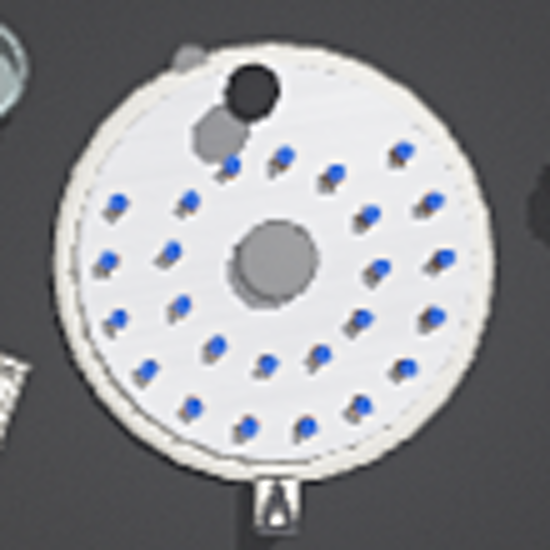

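Run:
```python
from h import *
im=get_image('top')
for n,p,z in [('knob',(251,91),.128),('hub',(278,262),.072),('tri tip',(277,487),.053),('brk out',(276,532),.053),('brk mid',(277,505),.053)]:
    q=np.array(p)/5+[217,160]; print(n,at(im,q/[512,384],z))
im=cands('wrist'); o=observe(); print(o['position'])
```

```text
knob [ 0.63268597 -0.05718167  0.128     ]
hub [ 0.53889609 -0.07785508  0.072     ]
tri tip [ 0.40694551 -0.08139997  0.053     ]
brk out [ 0.3807849 -0.0814032  0.053    ]
brk mid [ 0.39647242 -0.08163742  0.053     ]
wrist knob 0.72 [240.  74.] [ 0.6322 -0.0572  0.128 ]
wrist hub 0.87 [261. 151.] [ 0.5436 -0.0805  0.072 ]
wrist park 0.58 [259. 240.] [ 0.4475 -0.0771  0.128 ]
wrist base 0.81 [259. 147.] [ 0.5383 -0.0787  0.    ]
wrist base 0.49 [492. 180.] [ 0.4889 -0.4476  0.    ]
[ 0.53824744 -0.07062901  0.32670482]
```

Axis is about (0.5405, -0.078) and the knob about (0.6325, -0.057), giving r = 94.4 mm against the listed 95. The pointer direction is about 181.4°. Next I'll descend around the knob and check visibility from there before closing.

```bash
python3 -m handwheel '[[0.94,-0.14,0.5,0,0,0],[0.94,-0.14,0.5,0,0,0],[0.94,-0.14,0.5,0,0,0],[0.94,-0.14,0.5,0,0,0],[0.94,-0.14,0.5,0,0,0],[0,0,0.8,0,0,0],[0,0,0.9,0,0,0],[0,0,0.9,0,0,0]]'
python3 -m handwheel '[[0,0,0.9,0,0,0],[0,0,0.9,0,0,0],[0,0,0.9,0,0,0],[0,0,0.9,0,0,0],[0,0,0.7,0,0,0],[0,0,0.5,0,0,0],[0,0,0.3,0,0,0],[0,0,0,0,0,0]]'
python3 - <<'E'
from h import *
a=cands('wrist');b=cands('scene',[('knob',.128)]);c=cands('top',[('knob',.128)])
o=np.hstack([a['image'],b['image'][110:302,160:416].repeat(2,0).repeat(2,1)]); 
cv2.imwrite('pics/w2.png',cv2.resize(o[:,:,::-1],None,fx=.78,fy=.78)); print(observe()['position'],observe()['clock'])
E
```

```text
clock: 5.67
position: [0.6326, -0.0565, 0.2238]
ee_rot: [-3.141, 0.0, -0.0]
force: [-0.0, -1.0, -0.9]
width: 0.998
gripper_force: 0.0
clock: 6.33
position: [0.6317, -0.0568, 0.1215]
ee_rot: [-3.142, 0.001, 0.003]
force: [0.1, -0.4, 0.0]
width: 1.0
gripper_force: 0.0
wrist knob 0.95 [256. 237.] [ 0.6335 -0.0576  0.128 ]
wrist base 0.98 [277. 274.] [ 0.5404 -0.0783  0.    ]
scene knob 0.67 [256. 194.] [ 0.6302 -0.0521  0.128 ]
[ 0.63250695 -0.05674822  0.12319811] 6.7833
```

View pics/w2.png

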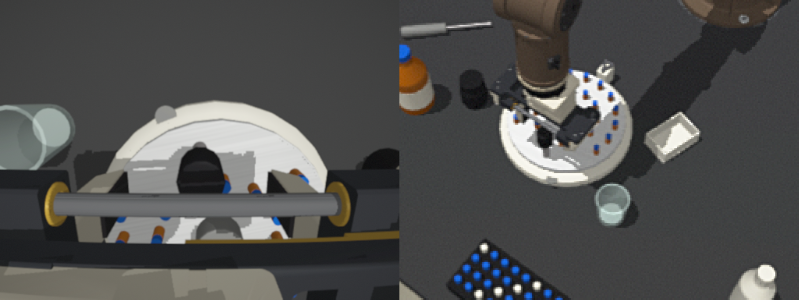

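Left, the wrist view has the knob top at about (200,150) in the composite, between the fingers. Right, the scene view shows the gripper straddling it. Detection in the wrist camera scores 0.95 and agrees with the TCP within 1 mm. I'll lower and close.

```bash
python3 -m handwheel '[[0,0,0.5,0,0,0],[0,0,0.4,0,0,0],[0,0,0.2,0,0,0],[0,0,0,0,0,0]]'
python3 -m handwheel '[[0,0,0,0,0,0],[0,0,0,0,0,0],[0,0,0,0,0,0],[0,0,0,0,0,0]]' 0.3 8
python3 -m handwheel '[[0,0,0,0,0,0],[0,0,0,0,0,0],[0,0,0,0,0,0],[0,0,0,0,0,0]]' 0.3 8
cat > spin.py <<'E'
from h import *
C=np.array([.5405,-.078]); r=.095
P0=observe()['position'][:2]; th0=np.arctan2(*(P0-C)[::-1]); print('th0',np.degrees(th0),np.hypot(*(P0-C)))
# ramp: alpha 1.1 rad/s2 from 0 to 1.6, row by row; offset of P0 from the circle kept at first and faded
dt=1/12; w=0; th=th0; prev=P0; rows=[]
for i in range(28):
    wn=min(w+1.15*dt,1.6); th+=(w+wn)/2*dt; w=wn
    p=C+r*np.array([np.cos(th),np.sin(th)]); d=p-prev; 
    row=[round(d[0]/.02,2),round(-d[1]/.02,2)]; prev=prev+np.array([row[0],-row[1]])*.02; rows.append(row)
    if i%8==7 or i==27: print(str([x+[0,0,0,0] for x in rows]).replace(' ',''),'th',round(np.degrees(th)),'w',round(w,2)); rows=[]
E
python3 spin.py
```

```text
clock: 7.12
position: [0.6311, -0.0568, 0.0988]
ee_rot: [-3.142, 0.001, 0.005]
force: [-0.0, -0.2, -0.4]
width: 1.0
gripper_force: 0.0
clock: 7.45
position: [0.6325, -0.0567, 0.1011]
ee_rot: [3.142, -0.001, 0.001]
force: [0.3, 0.4, -0.2]
width: 0.763
gripper_force: 0.0
clock: 7.78
position: [0.6323, -0.0567, 0.1008]
ee_rot: [3.142, -0.001, 0.0]
force: [-0.1, -0.1, 0.1]
width: 0.467
gripper_force: 0.0
th0 13.03847318726277 0.09419545483401996
[[np.float64(0.03),np.float64(-0.03),0,0,0,0],[np.float64(-0.01),np.float64(-0.05),0,0,0,0],[np.float64(-0.02),np.float64(-0.09),0,0,0,0],[np.float64(-0.04),np.float64(-0.13),0,0,0,0],[np.float64(-0.05),np.float64(-0.16),0,0,0,0],[np.float64(-0.07),np.float64(-0.2),0,0,0,0],[np.float64(-0.1),np.float64(-0.23),0,0,0,0],[np.float64(-0.12),np.float64(-0.25),0,0,0,0]] th 28 w 0.77
[[np.float64(-0.16),np.float64(-0.28),0,0,0,0],[np.float64(-0.2),np.float64(-0.3),0,0,0,0],[np.float64(-0.25),np.float64(-0.32),0,0,0,0],[np.float64(-0.3),np.float64(-0.31),0,0,0,0],[np.float64(-0.35),np.float64(-0.32),0,0,0,0],[np.float64(-0.42),np.float64(-0.29),0,0,0,0],[np.float64(-0.48),np.float64(-0.27),0,0,0,0],[np.float64(-0.55),np.float64(-0.21),0,0,0,0]] th 72 w 1.53
[[np.float64(-0.6),np.float64(-0.16),0,0,0,0],[np.float64(-0.63),np.float64(-0.08),0,0,0,0],[np.float64(-0.63),np.float64(0.01),0,0,0,0],[np.float64(-0.63),np.float64(0.09),0,0,0,0],[np.float64(-0.61),np.float64(0.17),0,0,0,0],[np.float64(-0.58),np.float64(0.25),0,0,0,0],[np.float64(-0.54),np.float64(0.33),0,0,0,0],[np.float64(-0.49),np.float64(0.39),0,0,0,0]] th 133 w 1.6
[[np.float64(-0.44),np.float64(0.46),0,0,0,0],[np.float64(-0.37),np.float64(0.51),0,0,0,0],[np.float64(-0.3),np.float64(0.56),0,0,0,0],[np.float64(-0.22),np.float64(0.59),0,0,0,0]] th 163 w 1.6
```

```bash
python3 -m handwheel '[[0,0,0,0,0,0],[0,0,0,0,0,0],[0,0,0,0,0,0],[0,0,0,0,0,0]]' 0.25 8
python3 -m handwheel '[[0.03,-0.03,0,0,0,0],[-0.01,-0.05,0,0,0,0],[-0.02,-0.09,0,0,0,0],[-0.04,-0.13,0,0,0,0],[-0.05,-0.16,0,0,0,0],[-0.07,-0.2,0,0,0,0],[-0.1,-0.23,0,0,0,0],[-0.12,-0.25,0,0,0,0]]'
```

```text
clock: 8.12
position: [0.6323, -0.0567, 0.1008]
ee_rot: [3.142, -0.001, 0.0]
force: [-0.6, 0.3, 1.3]
width: 0.349
gripper_force: 8.0
clock: 8.78
position: [0.6241, -0.0344, 0.1007]
ee_rot: [3.141, -0.002, -0.002]
force: [-5.6, -2.2, 5.4]
width: 0.342
gripper_force: 8.0
```

```bash
python3 -m handwheel '[[-0.16,-0.28,0,0,0,0],[-0.2,-0.3,0,0,0,0],[-0.25,-0.32,0,0,0,0],[-0.3,-0.31,0,0,0,0],[-0.35,-0.32,0,0,0,0],[-0.42,-0.29,0,0,0,0],[-0.48,-0.27,0,0,0,0],[-0.55,-0.21,0,0,0,0]]'
python3 -m handwheel '[[-0.6,-0.16,0,0,0,0],[-0.63,-0.08,0,0,0,0],[-0.63,0.01,0,0,0,0],[-0.63,0.09,0,0,0,0]]'
cat > track.py <<'E'
# track.py N rise [w]: look with wrist camera, estimate knob angle, print N rows to follow it
import sys, json, os
from h import *
C=np.array([.5405,-.078]); r=.095; dt=1/12
N=int(sys.argv[1]); rise=float(sys.argv[2]); w0=float(sys.argv[3]) if len(sys.argv)>3 else None
o0=observe(); t0=o0['clock']; im=get_image('wrist'); rs=place_of('knob','wrist'); o=observe(); t=o['clock']
L=json.load(open('log.json')) if os.path.exists('log.json') else []
for q in rs[:2]:
    k=at(im,q['point'],.128)[:2]; v=k-C; th=np.arctan2(v[1],v[0])
    print('knob',round(q['score'],2),np.round(k,4),'r',round(np.hypot(*v),4),'th',round(np.degrees(th),1),'off',np.round(k-o0['position'][:2],4),'t',t0)
k=at(im,rs[0]['point'],.128)[:2]-C
if rs[0]['score']>.4 and abs(np.hypot(*k)-r)<.012:
    th=np.arctan2(k[1],k[0])
    if L: th+=2*np.pi*round((L[-1][1]+(t0-L[-1][0])*1.2-th)/2/np.pi)
    L.append([t0,th]); json.dump(L,open('log.json','w'))
A=np.array(L); b=.0667
# coast model w=(w1+1)exp(-b dt)-1 ; fit th1,w1 at the newest time over last 5
A=A[-5:]
def mod(s,w1): return (w1+1)*(1-np.exp(-b*s))/b-s
s=A[:,0]-t
if len(A)<2 or w0: w1=w0; thn=A[-1,1]-mod(s[-1],w1)
else:
    M=np.c_[np.ones(len(s)),(1-np.exp(-b*s))/b]; x=np.linalg.lstsq(M,A[:,1]-M[:,1]+s,rcond=None)[0]; thn,w1=x
print('now t',round(t,3),'th',round(np.degrees(thn),1),'w',round(w1,3),'z',o['position'][2], 'width',o['width'])
# commanded pose: measured pose is the reference, lag-compensated from the caller's last row
cmd=o['position'][:2]; prev=np.array(cmd); rows=[]
for i in range(1,N+1):
    a=thn+mod(i*dt,w1); p=C+r*np.array([np.cos(a),np.sin(a)]); d=p-prev
    if i==1: d=d  # catch-up
    x=float(np.clip(round(d[0]/.02,2),-1,1)); y=float(np.clip(round(-d[1]/.02,2),-1,1)); rows.append([x,y,-rise,0,0,0]); prev=prev+[x*.02,-y*.02]
print(str(rows).replace(' ','').replace('0.0,','0,'))
E
python3 track.py 8 0 1.6
```

```text
clock: 9.45
position: [0.5703, 0.0116, 0.1007]
ee_rot: [3.14, -0.002, 0.001]
force: [-1.6, -4.3, 3.2]
width: 0.345
gripper_force: 8.0
clock: 9.78
position: [0.5206, 0.0147, 0.1008]
ee_rot: [3.141, -0.001, 0.002]
force: [1.4, -5.7, -0.0]
width: 0.344
gripper_force: 8.0
knob 0.87 [0.5206 0.0151] r 0.0952 th 102.1 off [0.     0.0004] t 9.7833
knob 0.36 [ 0.5636 -0.0312] r 0.0522 th 63.7 off [ 0.043  -0.0459] t 9.7833
now t 9.883 th 111.3 w 1.6 z 0.10058854825680463 width 0.3451168737029664
[[-1.0,0.43,-0,0,0,0],[-0.72,0.33,-0,0,0,0],[-0.47,0.4,-0,0,0,0],[-0.41,0.45,-0,0,0,0],[-0.35,0.5,-0,0,0,0],[-0.28,0.54,-0,0,0,0],[-0.21,0.55,-0,0,0,0],[-0.14,0.58,-0,0,0,0]]
```

The camera hold stopped it while still gripped, and the detector agrees with the TCP within 0.4 mm. I'll ramp up again from here and release at speed.

```bash
rm -f log.json; sed -i 's/1.15\*dt,1.6/1.3*dt,1.65/; s/round(d\[0\]\/.02,2)/float(round(d[0]\/.02,2))/; s/round(-d\[1\]\/.02,2)/float(round(-d[1]\/.02,2))/' spin.py; python3 spin.py; python3 -c "
from cell import observe; o=observe(); print(o['position'],o['force'],o['dq'])"
```

```text
th0 103.52136627216055 0.09432837892709821
[[-0.03,-0.03,0,0,0,0],[-0.06,0.02,0,0,0,0],[-0.1,0.03,0,0,0,0],[-0.15,0.04,0,0,0,0],[-0.18,0.06,0,0,0,0],[-0.22,0.09,0,0,0,0],[-0.25,0.11,0,0,0,0],[-0.29,0.16,0,0,0,0]] th 120 w 0.87
[[-0.31,0.19,0,0,0,0],[-0.32,0.24,0,0,0,0],[-0.34,0.31,0,0,0,0],[-0.33,0.36,0,0,0,0],[-0.31,0.43,0,0,0,0],[-0.28,0.51,0,0,0,0],[-0.24,0.58,0,0,0,0],[-0.16,0.62,0,0,0,0]] th 170 w 1.65
[[-0.07,0.65,0,0,0,0],[0.01,0.65,0,0,0,0],[0.11,0.65,0,0,0,0],[0.19,0.62,0,0,0,0],[0.28,0.59,0,0,0,0],[0.35,0.55,0,0,0,0],[0.43,0.5,0,0,0,0],[0.48,0.43,0,0,0,0]] th 233 w 1.65
[[0.55,0.36,0,0,0,0],[0.59,0.28,0,0,0,0],[0.62,0.2,0,0,0,0],[0.64,0.11,0,0,0,0]] th 264 w 1.65
[0.51844527 0.01371386 0.10058855] [ 0.99646647 -5.04132425 -3.39483373] [-0.0048746   0.02193713 -0.00132954 -0.04436641  0.00113143 -0.01537181
  0.00046046]
```

```bash
python3 -m handwheel '[[-0.03,-0.03,0,0,0,0],[-0.06,0.02,0,0,0,0],[-0.1,0.03,0,0,0,0],[-0.15,0.04,0,0,0,0],[-0.18,0.06,0,0,0,0],[-0.22,0.09,0,0,0,0],[-0.25,0.11,0,0,0,0],[-0.29,0.16,0,0,0,0]]'
python3 -m handwheel '[[-0.31,0.19,0,0,0,0],[-0.32,0.24,0,0,0,0],[-0.34,0.31,0,0,0,0],[-0.33,0.36,0,0,0,0],[-0.31,0.43,0,0,0,0],[-0.28,0.51,0,0,0,0],[-0.24,0.58,0,0,0,0],[-0.16,0.62,0,0,0,0]]'
python3 -m handwheel '[[-0.07,0.65,0,0,0,0],[0.01,0.65,0,0,0,0],[0.11,0.65,0,0,0,0],[0.19,0.62,0,0,0,0]]'
python3 -m handwheel '[[0.28,0.59,0,0,0,0],[0.35,0.55,0,0,0,0],[0.43,0.5,0,0,0,0],[0.48,0.43,0,0,0,0],[0.54,0.36,-0.4,0,0,0],[0.57,0.28,-0.6,0,0,0],[0.6,0.2,-0.6,0,0,0],[0.61,0.12,-0.6,0,0,0]]' 1
python3 track.py 8 0 1.55
```

```text
clock: 10.55
position: [0.4961, 0.005, 0.1006]
ee_rot: [3.141, -0.001, 0.003]
force: [2.1, -4.5, -2.6]
width: 0.346
gripper_force: 8.0
clock: 11.22
position: [0.4484, -0.0599, 0.1007]
ee_rot: [-3.141, -0.0, 0.0]
force: [4.4, -1.5, -7.6]
width: 0.344
gripper_force: 8.0
clock: 11.55
position: [0.4526, -0.1115, 0.1006]
ee_rot: [-3.141, 0.001, 0.003]
force: [1.0, 0.7, -2.1]
width: 0.347
gripper_force: 8.0
clock: 12.22
position: [0.5319, -0.1723, 0.1453]
ee_rot: [-3.141, 0.002, 0.0]
force: [0.6, -0.2, -0.4]
width: 0.875
gripper_force: 0.0
knob 0.64 [ 0.5275 -0.1727] r 0.0956 th -97.8 off [-0.0044 -0.0004] t 12.2167
now t 12.317 th -88.9 w 1.55 z 0.14652760537016254 width 0.957280432560153
[[1.0,-0.01,-0,0,0,0],[0.6,-0.12,-0,0,0,0],[0.56,-0.2,-0,0,0,0],[0.54,-0.27,-0,0,0,0],[0.48,-0.32,-0,0,0,0],[0.45,-0.38,-0,0,0,0],[0.38,-0.43,-0,0,0,0],[0.33,-0.47,-0,0,0,0]]
```

```bash
python3 -m handwheel '[[1,-0.01,0,0,0,0],[0.6,-0.12,0,0,0,0],[0.56,-0.2,0,0,0,0],[0.54,-0.27,0,0,0,0],[0.48,-0.32,0,0,0,0],[0.45,-0.38,0,0,0,0]]'
python3 track.py 8 0
```

```text
clock: 12.82
position: [0.6042, -0.1447, 0.1443]
ee_rot: [-3.141, 0.001, 0.001]
force: [-0.1, -0.4, 0.1]
width: 1.003
gripper_force: 0.0
knob 0.95 [ 0.6073 -0.1474] r 0.0963 th -46.1 off [ 0.0031 -0.0027] t 12.8167
now t 12.917 th -37.8 w 1.439 z 0.14453621804472652 width 1.003008843353639
[[0.84,-0.79,-0,0,0,0],[0.26,-0.5,-0,0,0,0],[0.2,-0.52,-0,0,0,0],[0.13,-0.53,-0,0,0,0],[0.07,-0.54,-0,0,0,0],[0.01,-0.54,-0,0,0,0],[-0.05,-0.53,-0,0,0,0],[-0.11,-0.52,-0,0,0,0]]
```

```bash
sed -i 's/a=thn+mod(i\*dt,w1);/a=thn+mod(i*dt,w1)+.07*min(1,i\/4);/' track.py
python3 -m handwheel '[[0.84,-0.79,0,0,0,0],[0.26,-0.56,0,0,0,0],[0.2,-0.58,0,0,0,0],[0.13,-0.59,0,0,0,0],[0.05,-0.6,0,0,0,0],[-0.02,-0.6,0,0,0,0],[-0.08,-0.53,0,0,0,0]]'
python3 track.py 8 0
```

```text
clock: 13.5
position: [0.6311, -0.0589, 0.1448]
ee_rot: [-3.141, -0.0, 0.0]
force: [0.0, -0.0, 0.3]
width: 0.997
gripper_force: 0.0
knob 0.92 [ 0.6353 -0.065 ] r 0.0957 th 7.8 off [ 0.0042 -0.0061] t 13.5
now t 13.6 th 15.5 w 1.318 z 0.14489089858747253 width 1.004085152918588
[[-0.14,-0.81,-0,0,0,0],[-0.27,-0.54,-0,0,0,0],[-0.33,-0.49,-0,0,0,0],[-0.38,-0.44,-0,0,0,0],[-0.36,-0.34,-0,0,0,0],[-0.4,-0.3,-0,0,0,0],[-0.42,-0.25,-0,0,0,0],[-0.44,-0.2,-0,0,0,0]]
```

```bash
python3 -m handwheel '[[-0.14,-0.81,0,0,0,0],[-0.27,-0.54,0,0,0,0],[-0.33,-0.49,0,0,0,0],[-0.38,-0.44,0,0,0,0],[-0.36,-0.34,0,0,0,0],[-0.4,-0.3,0,0,0,0],[-0.42,-0.25,0,0,0,0],[-0.44,-0.2,0,0,0,0]]'
python3 track.py 8 0
```

```text
clock: 14.27
position: [0.5758, 0.0073, 0.1448]
ee_rot: [3.141, -0.001, 0.0]
force: [0.1, 0.7, 0.2]
width: 1.001
gripper_force: 0.0
knob 0.74 [0.5261 0.0685] r 0.1472 th 95.6 off [-0.0497  0.0612] t 14.2667
knob 0.64 [0.5787 0.0085] r 0.0945 th 66.2 off [0.0029 0.0012] t 14.2667
now t 14.367 th 70.9 w 1.202 z 0.14483577344330806 width 0.997240184630719
[[-0.71,-0.36,-0,0,0,0],[-0.54,-0.09,-0,0,0,0],[-0.55,-0.02,-0,0,0,0],[-0.54,0.04,-0,0,0,0],[-0.45,0.08,-0,0,0,0],[-0.43,0.12,-0,0,0,0],[-0.42,0.16,-0,0,0,0],[-0.39,0.19,-0,0,0,0]]
```

```bash
python3 - <<'E'
s=open('track.py').read()
s=s.replace("o=observe(); t=o['clock']","o=observe(); t=o['clock']; rs=sorted(rs,key=lambda q:abs(np.hypot(*(at(im,q['point'],.128)[:2]-C))-r))")
open('track.py','w').write(s)
import json,math
L=json.load(open('log.json')); L.append([14.2667,math.radians(66.2)+2*math.pi*round((L[-1][1]-.1)/2/math.pi)]); print(L)
json.dump(L,open('log.json','w'))
E
python3 -m handwheel '[[-0.76,-0.36,0,0,0,0],[-0.59,-0.08,0,0,0,0],[-0.59,-0.01,0,0,0,0],[-0.58,0.06,0,0,0,0],[-0.45,0.1,0,0,0,0],[-0.43,0.14,0,0,0,0],[-0.42,0.18,0,0,0,0],[-0.39,0.21,0,0,0,0]]'
python3 track.py 8 0
```

```text
[[12.2167, -1.7074457238524303], [12.8167, -0.8046122879351703], [13.5, 0.13598586780970784], [14.2667, 1.1554079648202462]]
clock: 15.03
position: [0.492, 0.0016, 0.1448]
ee_rot: [3.141, -0.001, 0.0]
force: [-0.6, 1.1, 0.3]
width: 1.0
gripper_force: 0.0
knob 0.77 [0.4965 0.0062] r 0.095 th 117.6 off [0.0045 0.0046] t 15.0333
now t 15.133 th 123.9 w 1.11 z 0.14470001456004006 width 0.9997837170282892
[[-0.61,0.31,-0,0,0,0],[-0.37,0.36,-0,0,0,0],[-0.33,0.39,-0,0,0,0],[-0.29,0.41,-0,0,0,0],[-0.2,0.37,-0,0,0,0],[-0.17,0.38,-0,0,0,0],[-0.13,0.39,-0,0,0,0],[-0.1,0.39,-0,0,0,0]]
```

```bash
python3 -m handwheel '[[-0.61,0.31,0,0,0,0],[-0.37,0.36,0,0,0,0],[-0.33,0.39,0,0,0,0],[-0.29,0.41,0,0,0,0],[-0.2,0.37,0,0,0,0],[-0.17,0.38,0,0,0,0],[-0.13,0.39,0,0,0,0],[-0.1,0.39,0,0,0,0]]'
python3 track.py 8 0
```

```text
clock: 15.8
position: [0.4484, -0.0587, 0.1448]
ee_rot: [3.142, -0.001, 0.0]
force: [1.1, -0.2, -0.2]
width: 1.001
gripper_force: 0.0
knob 0.58 [ 0.4466 -0.0544] r 0.0968 th 165.9 off [-0.0018  0.0043] t 15.8
now t 15.9 th 171.3 w 1.012 z 0.1446812706243582 width 0.9960595101434057
[[-0.13,0.69,-0,0,0,0],[-0,0.47,-0,0,0,0],[0.05,0.47,-0,0,0,0],[0.09,0.46,-0,0,0,0],[0.11,0.37,-0,0,0,0],[0.13,0.35,-0,0,0,0],[0.16,0.34,-0,0,0,0],[0.19,0.31,-0,0,0,0]]
```

```bash
python3 -m handwheel '[[-0.13,0.69,0,0,0,0],[0,0.47,0,0,0,0],[0.05,0.47,0,0,0,0],[0.09,0.46,0,0,0,0],[0.11,0.37,0,0,0,0],[0.13,0.35,0,0,0,0],[0.16,0.34,0,0,0,0],[0.19,0.31,0,0,0,0]]'
python3 track.py 8 0
```

```text
clock: 16.57
position: [0.4608, -0.1277, 0.1447]
ee_rot: [-3.142, 0.001, -0.0]
force: [-0.8, -0.0, 0.4]
width: 1.0
gripper_force: 0.0
knob 0.94 [ 0.4584 -0.1251] r 0.0947 th -150.2 off [-0.0025  0.0026] t 16.5667
now t 16.667 th 214.8 w 0.922 z 0.1446657130517209 width 0.9993279354247427
[[0.34,0.56,-0,0,0,0],[0.3,0.32,-0,0,0,0],[0.32,0.29,-0,0,0,0],[0.35,0.26,-0,0,0,0],[0.29,0.19,-0,0,0,0],[0.31,0.16,-0,0,0,0],[0.31,0.13,-0,0,0,0],[0.31,0.11,-0,0,0,0]]
```

```bash
python3 -m handwheel '[[0.34,0.56,0,0,0,0],[0.3,0.32,0,0,0,0],[0.32,0.29,0,0,0,0],[0.35,0.26,0,0,0,0],[0.29,0.19,0,0,0,0],[0.31,0.16,0,0,0,0],[0.31,0.13,0,0,0,0],[0.31,0.11,0,0,0,0]]'
python3 track.py 8 -0.27
```

```text
clock: 17.33
position: [0.5117, -0.1676, 0.1447]
ee_rot: [-3.141, 0.001, 0.0]
force: [-0.5, -0.3, -0.7]
width: 0.996
gripper_force: 0.0
knob 0.98 [ 0.5054 -0.1655] r 0.0943 th -111.9 off [-0.0063  0.0021] t 17.3333
now t 17.433 th 253.0 w 0.825 z 0.14468055058140344 width 1.0046141989193473
[[0.42,0.17,0.27,0,0,0],[0.4,0.06,0.27,0,0,0],[0.4,0.04,0.27,0,0,0],[0.39,-0,0.27,0,0,0],[0.31,-0.03,0.27,0,0,0],[0.3,-0.04,0.27,0,0,0],[0.3,-0.06,0.27,0,0,0],[0.29,-0.08,0.27,0,0,0]]
```

```bash
python3 -m handwheel '[[0.42,0.17,0.27,0,0,0],[0.4,0.06,0.27,0,0,0],[0.4,0.04,0.27,0,0,0],[0.39,0,0.27,0,0,0],[0.31,-0.03,0.27,0,0,0],[0.3,-0.04,0.27,0,0,0],[0.3,-0.06,0.27,0,0,0],[0.29,-0.08,0.27,0,0,0]]'
sed -i 's/+.07\*min/+.0*min/' track.py
python3 track.py 14 0
```

```text
clock: 18.1
position: [0.5677, -0.1685, 0.1008]
ee_rot: [-3.142, 0.001, 0.0]
force: [0.2, 0.3, 0.1]
width: 1.0
gripper_force: 0.0
knob 0.89 [ 0.5648 -0.1696] r 0.0947 th -75.2 off [-0.003  -0.0011] t 18.1
now t 18.2 th 288.6 w 0.745 z 0.10042693375215098 width 1.0051097450218176
[[0.43,-0.09,-0,0,0,0],[0.27,-0.12,-0,0,0,0],[0.25,-0.13,-0,0,0,0],[0.24,-0.14,-0,0,0,0],[0.23,-0.16,-0,0,0,0],[0.22,-0.16,-0,0,0,0],[0.2,-0.18,-0,0,0,0],[0.19,-0.18,-0,0,0,0],[0.18,-0.2,-0,0,0,0],[0.17,-0.2,-0,0,0,0],[0.15,-0.2,-0,0,0,0],[0.14,-0.21,-0,0,0,0],[0.13,-0.21,-0,0,0,0],[0.11,-0.22,-0,0,0,0]]
```

```bash
python3 -m handwheel '[[0.43,-0.09,0,0,0,0],[0.27,-0.12,0,0,0,0],[0.25,-0.13,0,0,0,0],[0.24,-0.14,0,0,0,0],[0.23,-0.16,0,0,0,0],[0.22,-0.16,0,0,0,0],[0.2,-0.18,0,0,0,0],[0.19,-0.18,0,0,0,0]]' 0.25 8
python3 -m handwheel '[[0.18,-0.2,0,0,0,0],[0.17,-0.2,0,0,0,0],[0.15,-0.2,0,0,0,0],[0.14,-0.21,0,0,0,0],[0.1,-0.18,0,0,0,0],[0.06,-0.14,0,0,0,0],[0.03,-0.09,0,0,0,0],[0.01,-0.04,0,0,0,0]]'
python3 -m handwheel '[[0,0,0,0,0,0],[0,0,0,0,0,0]]'
cat > go.py <<'E'
from h import *
C=np.array([.5405,-.078]); r=.095
P0=observe()['position'][:2]; th0=np.arctan2(*(P0-C)[::-1]); print('th0',np.degrees(th0),np.hypot(*(P0-C)))
T=np.radians(181.4)-th0; n=int(np.ceil(T/.9*12/.75/8))*8; prev=P0; rows=[]
for i in range(1,n+1):
    u=i/n; th=th0+T*(3*u*u-2*u**3); p=C+r*np.array([np.cos(th),np.sin(th)]); d=p-prev
    row=[float(round(d[0]/.02,2)),float(round(-d[1]/.02,2))]; prev=prev+np.array([row[0],-row[1]])*.02; rows.append(row+[0,0,0,0])
    if i%8==0: print(str(rows).replace(' ','')); rows=[]
E
python3 go.py
```

```text
clock: 18.87
position: [0.6082, -0.145, 0.1016]
ee_rot: [-3.142, 0.001, -0.0]
force: [-0.3, -0.1, 0.3]
width: 0.469
gripper_force: 0.0
clock: 19.53
position: [0.6253, -0.1203, 0.1016]
ee_rot: [3.141, -0.001, 0.002]
force: [2.1, -2.1, -1.5]
width: 0.35
gripper_force: 8.0
clock: 19.7
position: [0.625, -0.1211, 0.1016]
ee_rot: [3.141, -0.002, 0.001]
force: [3.3, -2.2, -0.9]
width: 0.347
gripper_force: 8.0
th0 -27.010964804113918 0.09479785142383024
[[0.01,-0.0,0,0,0,0],[0.02,-0.03,0,0,0,0],[0.02,-0.04,0,0,0,0],[0.03,-0.06,0,0,0,0],[0.03,-0.08,0,0,0,0],[0.04,-0.09,0,0,0,0],[0.05,-0.11,0,0,0,0],[0.04,-0.13,0,0,0,0]]
[[0.05,-0.14,0,0,0,0],[0.05,-0.16,0,0,0,0],[0.05,-0.17,0,0,0,0],[0.04,-0.19,0,0,0,0],[0.04,-0.2,0,0,0,0],[0.03,-0.22,0,0,0,0],[0.02,-0.23,0,0,0,0],[0.01,-0.24,0,0,0,0]]
[[-0.01,-0.26,0,0,0,0],[-0.02,-0.26,0,0,0,0],[-0.03,-0.27,0,0,0,0],[-0.05,-0.28,0,0,0,0],[-0.07,-0.29,0,0,0,0],[-0.09,-0.29,0,0,0,0],[-0.12,-0.28,0,0,0,0],[-0.13,-0.29,0,0,0,0]]
[[-0.16,-0.28,0,0,0,0],[-0.18,-0.28,0,0,0,0],[-0.2,-0.27,0,0,0,0],[-0.22,-0.25,0,0,0,0],[-0.24,-0.25,0,0,0,0],[-0.27,-0.22,0,0,0,0],[-
[... 187 characters left out ...]
,0,0,0,0],[-0.35,0.01,0,0,0,0]]
[[-0.36,0.04,0,0,0,0],[-0.34,0.07,0,0,0,0],[-0.34,0.09,0,0,0,0],[-0.32,0.11,0,0,0,0],[-0.31,0.14,0,0,0,0],[-0.3,0.15,0,0,0,0],[-0.28,0.17,0,0,0,0],[-0.27,0.19,0,0,0,0]]
[[-0.24,0.2,0,0,0,0],[-0.23,0.21,0,0,0,0],[-0.2,0.22,0,0,0,0],[-0.19,0.23,0,0,0,0],[-0.17,0.23,0,0,0,0],[-0.15,0.23,0,0,0,0],[-0.13,0.23,0,0,0,0],[-0.11,0.23,0,0,0,0]]
[[-0.1,0.22,0,0,0,0],[-0.08,0.22,0,0,0,0],[-0.07,0.21,0,0,0,0],[-0.05,0.2,0,0,0,0],[-0.04,0.18,0,0,0,0],[-0.04,0.18,0,0,0,0],[-0.02,0.16,0,0,0,0],[-0.02,0.15,0,0,0,0]]
[[-0.01,0.14,0,0,0,0],[-0.01,0.11,0,0,0,0],[-0.0,0.11,0,0,0,0],[-0.0,0.08,0,0,0,0],[-0.0,0.07,0,0,0,0],[-0.0,0.04,0,0,0,0],[-0.0,0.03,0,0,0,0],[-0.0,0.01,0,0,0,0]]
```

Gripped and stopped gently. Now I'll carry the knob round, anticlockwise, to the pointer.

```bash
python3 -m handwheel '[[0.01,0,0,0,0,0],[0.02,-0.03,0,0,0,0],[0.02,-0.04,0,0,0,0],[0.03,-0.06,0,0,0,0],[0.03,-0.08,0,0,0,0],[0.04,-0.09,0,0,0,0],[0.05,-0.11,0,0,0,0],[0.04,-0.13,0,0,0,0]]'
python3 -m handwheel '[[0.05,-0.14,0,0,0,0],[0.05,-0.16,0,0,0,0],[0.05,-0.17,0,0,0,0],[0.04,-0.19,0,0,0,0],[0.04,-0.2,0,0,0,0],[0.03,-0.22,0,0,0,0],[0.02,-0.23,0,0,0,0],[0.01,-0.24,0,0,0,0]]'
python3 -m handwheel '[[-0.01,-0.26,0,0,0,0],[-0.02,-0.26,0,0,0,0],[-0.03,-0.27,0,0,0,0],[-0.05,-0.28,0,0,0,0],[-0.07,-0.29,0,0,0,0],[-0.09,-0.29,0,0,0,0],[-0.12,-0.28,0,0,0,0],[-0.13,-0.29,0,0,0,0]]'
python3 -m handwheel '[[-0.16,-0.28,0,0,0,0],[-0.18,-0.28,0,0,0,0],[-0.2,-0.27,0,0,0,0],[-0.22,-0.25,0,0,0,0],[-0.24,-0.25,0,0,0,0],[-0.27,-0.22,0,0,0,0],[-0.28,-0.21,0,0,0,0],[-0.3,-0.19,0,0,0,0]]'
python3 -m handwheel '[[-0.32,-0.17,0,0,0,0],[-0.32,-0.14,0,0,0,0],[-0.34,-0.12,0,0,0,0],[-0.35,-0.09,0,0,0,0],[-0.35,-0.07,0,0,0,0],[-0.36,-0.04,0,0,0,0],[-0.36,-0.01,0,0,0,0],[-0.35,0.01,0,0,0,0]]'
python3 -m handwheel '[[-0.36,0.04,0,0,0,0],[-0.34,0.07,0,0,0,0],[-0.34,0.09,0,0,0,0],[-0.32,0.11,0,0,0,0],[-0.31,0.14,0,0,0,0],[-0.3,0.15,0,0,0,0],[-0.28,0.17,0,0,0,0],[-0.27,0.19,0,0,0,0]]'
python3 -m handwheel '[[-0.24,0.2,0,0,0,0],[-0.23,0.21,0,0,0,0],[-0.2,0.22,0,0,0,0],[-0.19,0.23,0,0,0,0],[-0.17,0.23,0,0,0,0],[-0.15,0.23,0,0,0,0],[-0.13,0.23,0,0,0,0],[-0.11,0.23,0,0,0,0]]'
python3 -m handwheel '[[-0.1,0.22,0,0,0,0],[-0.08,0.22,0,0,0,0],[-0.07,0.21,0,0,0,0],[-0.05,0.2,0,0,0,0],[-0.04,0.18,0,0,0,0],[-0.04,0.18,0,0,0,0],[-0.02,0.16,0,0,0,0],[-0.02,0.15,0,0,0,0]]'
python3 -m handwheel '[[-0.01,0.14,0,0,0,0],[-0.01,0.11,0,0,0,0],[0,0.11,0,0,0,0],[0,0.08,0,0,0,0],[0,0.07,0,0,0,0],[0,0.04,0,0,0,0],[0,0.03,0,0,0,0],[0,0.01,0,0,0,0]]' | tee /dev/null
python3 - <<'E'
from h import *
for i in range(2):
    im=cands('wrist',[('knob',.128),('park',.128),('base',0)])
cands('top',[('park',.128),('hub',.072)]);b=cands('scene',[('knob',.128),('park',.128),('hub',.072)])
print(observe()['position'],observe()['clock'],observe()['force'])
o=np.hstack([im['image'],cv2.resize(b['image'][120:216,220:348],(512,384),interpolation=cv2.INTER_CUBIC)])
cv2.imwrite('pics/park.png',cv2.resize(o[:,:,::-1],None,fx=.78,fy=.78))
E
```

```text
clock: 20.37
position: [0.6298, -0.1093, 0.1016]
ee_rot: [3.142, -0.001, 0.001]
force: [4.8, -2.8, -2.2]
width: 0.345
gripper_force: 8.0
clock: 21.03
position: [0.6351, -0.0777, 0.1016]
ee_rot: [-3.141, 0.0, 0.001]
force: [2.4, 0.4, 0.8]
width: 0.344
gripper_force: 8.0
clock: 21.7
position: [0.6241, -0.0339, 0.1015]
ee_rot: [3.141, -0.001, -0.002]
force: [-2.7, -2.2, 6.1]
width: 0.344
gripper_force: 8.0
clock: 22.37
position: [0.587, 0.0043, 0.1015]
ee_rot: [3.14, -0.002, -0.001]
force: [-0.9, -4.0, 5.3]
width: 0.345
gripper_force: 8.0
clock: 23.03
position: [0.5324, 0.0163, 0.1015]
ee_rot: [3.14, -0.003, 0.0]
force: [0.5, -6.8, 2.5]
width: 0.345
gripper_force: 8.0
clock: 23.7
position: [0.4828, -0.0025, 0.1015]
ee_rot: [3.141, -0.002, 0.003]
force: [4.3, -5.4, -1.3]
width: 0.346
gripper_force: 8.0
clock: 24.37
position: [0.4543, -0.0374, 0.1015]
ee_rot: [-3.141, 0.001, -0.002]
force: [3.9, -1.9, -3.2]
width: 0.345
gripper_force: 8.0
clock: 25.03
position: [0.4456, -0.0678, 0.1015]
ee_rot: [-3.141, 0.001, 0.0]
force: [4.7, -0.3, -4.2]
width: 0.344
gripper_force: 8.0
clock: 25.7
posit
[... 194 characters left out ...]
258.] [ 0.4461 -0.0802  0.128 ]
wrist base 0.63 [251.  64.] [ 0.5387 -0.077   0.    ]
wrist knob 0.78 [252. 260.] [ 0.4449 -0.0781  0.128 ]
wrist park 0.69 [254. 256.] [ 0.4469 -0.0789  0.128 ]
wrist park 0.68 [ 25. 190.] [0.4765 0.0187 0.128 ]
wrist base 0.73 [250.  63.] [ 0.5396 -0.0765  0.    ]
wrist base 0.37 [256. 257.] [ 0.3823 -0.0815  0.    ]
top hub 0.59 [271. 210.] [ 0.5458 -0.0739  0.072 ]
scene knob 0.61 [288. 151.] [ 0.4485 -0.0636  0.128 ]
scene knob 0.28 [284. 149.] [ 0.4507 -0.0789  0.128 ]
scene park 0.64 [283. 149.] [ 0.4499 -0.0818  0.128 ]
scene hub 0.87 [266. 181.] [ 0.5478 -0.0767  0.072 ]
[ 0.44506455 -0.07941386  0.10147778] 26.45 [-0.13066299 -0.06967855 -0.58121138]
```

View pics/park.png

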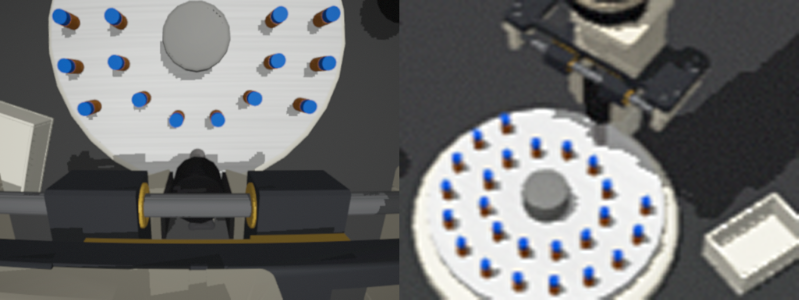

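The left panel shows the knob gripped at about (197,190), in line with the hub. The detected park point agrees with the knob within 1–2 mm. I'll let go, rise straight up, back off and check from the top.

```bash
python3 -m handwheel '[[0,0,0,0,0,0],[0,0,0,0,0,0],[0,0,0,0,0,0],[0,0,0,0,0,0],[0,0,0,0,0,0],[0,0,0,0,0,0],[0,0,0,0,0,0],[0,0,0,0,0,0]]' 1
python3 -m handwheel '[[0,0,-0.3,0,0,0],[0,0,-0.6,0,0,0],[0,0,-1,0,0,0],[0,0,-1,0,0,0],[0,0,-1,0,0,0],[0,0,-1,0,0,0],[0,0,-1,0,0,0],[0,0,-1,0,0,0]]'
python3 - <<'E'
from h import *
im=cands('wrist',[('knob',.128),('park',.128)])
E
python3 -m handwheel '[[0,0.5,-1,0,0,0],[0,1,-1,0,0,0],[0,1,0,0,0,0],[0,1,0,0,0,0],[0,1,0,0,0,0],[0,1,0,0,0,0],[0,1,0,0,0,0],[0,1,0,0,0,0]]'
python3 -m handwheel '[[0,1,0,0,0,0],[0,1,0,0,0,0],[0,1,0,0,0,0],[0,1,0,0,0,0],[0,1,0,0,0,0],[0,1,0,0,0,0],[0,0.5,0,0,0,0],[0,0,0,0,0,0]]'
python3 - <<'E'
from h import *
for c in ['top','scene']:
  for _ in range(2): im=cands(c,[('knob',.128),('park',.128),('hub',.072)])
  if c=='top': cv2.imwrite('pics/end.png',cv2.resize(im['image'][165:275,212:332,::-1],None,fx=5,fy=5,interpolation=cv2.INTER_CUBIC))
print(observe()['clock'])
E
```

```text
clock: 27.12
position: [0.4453, -0.0794, 0.1015]
ee_rot: [3.142, -0.001, 0.0]
force: [-0.6, 0.1, 0.2]
width: 0.876
gripper_force: 0.0
clock: 27.78
position: [0.445, -0.0793, 0.241]
ee_rot: [3.142, -0.001, 0.0]
force: [-0.2, 0.7, -0.2]
width: 0.999
gripper_force: 0.0
wrist knob 0.71 [256. 182.] [ 0.4456 -0.0809  0.128 ]
wrist park 0.63 [254. 181.] [ 0.4462 -0.0797  0.128 ]
clock: 28.6
position: [0.4445, -0.2301, 0.2785]
ee_rot: [-3.141, 0.001, 0.003]
force: [0.5, -0.6, -0.7]
width: 0.998
gripper_force: 0.0
clock: 29.27
position: [0.444, -0.3614, 0.2783]
ee_rot: [-3.141, 0.006, 0.003]
force: [-0.1, 1.0, -0.1]
width: 0.998
gripper_force: 0.0
top knob 0.51 [272. 245.] [ 0.4455 -0.0748  0.128 ]
top knob 0.39 [274. 246.] [ 0.4443 -0.0814  0.128 ]
top park 0.84 [273. 242.] [ 0.4539 -0.0788  0.128 ]
top hub 0.74 [274. 210.] [ 0.5472 -0.0803  0.072 ]
top knob 0.55 [274. 245.] [ 0.4472 -0.08    0.128 ]
top park 0.73 [276. 245.] [ 0.4472 -0.0861  0.128 ]
top hub 0.95 [272. 213.] [ 0.5368 -0.075   0.072 ]
scene knob 0.46 [285. 151.] [ 0.4531 -0.0732  0.128 ]
scene park 0.92 [284. 147.] [ 0.4432 -0.0849  0.128 ]
scene park 0.67 [335. 201.] [0.5157 0.1451 0.128 ]
scene hub 0.72 [267. 180.] [ 0.5441 -0.0759  0.072 ]
scene knob 0.51 [287. 147.] [ 0.4376 -0.0779  0.128 ]
scene park 0.59 [284. 144.] [ 0.4343 -0.09    0.128 ]
scene hub 0.64 [264. 179.] [ 0.5444 -0.0845  0.072 ]
30.0667
```

View pics/end.png

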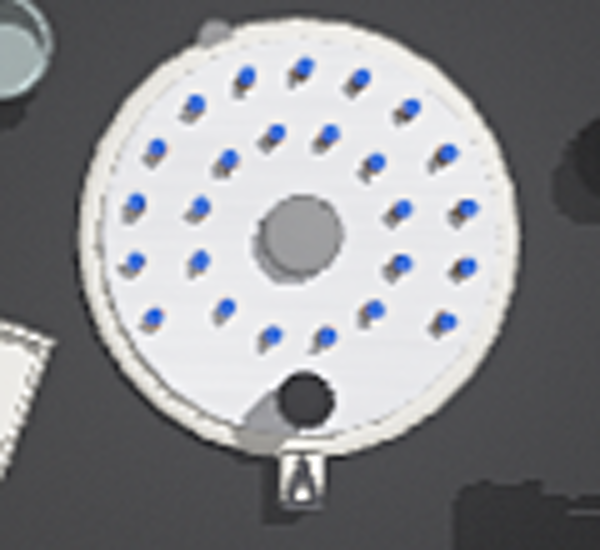

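The knob at (305,400) sits right at the pointer, whose tip is at (302,460), and the hub is at (301,236). I'll do one precise sub-pixel check, and also check that it is at rest.

```bash
cat > fin.py <<'E'
from h import *
for k in range(2):
    im=get_image('top'); t=observe()['clock']; g=cv2.cvtColor(im['image'],cv2.COLOR_RGB2GRAY)
    def cen(x0,y0,x1,y1,f,z):
        w=f(g[y0:y1,x0:x1].astype(float)); n,l,s,c=cv2.connectedComponentsWithStats((w>0).astype(np.uint8)); l=l==1+np.argmax(s[1:,4]); w=w*l
        yy,xx=np.mgrid[y0:y1,x0:x1]; return at(im,np.array([((xx+.5)*w).sum(),((yy+.5)*w).sum()])/w.sum()/[512,384],z)[:2]
    kn=cen(263,236,284,253,lambda a:np.clip(90-a,0,None),.127)
    br=cen(264,256,282,268,lambda a:(a>95)*1.,.053)
    C=np.array([.5405,-.078]); A=lambda p:np.degrees(np.arctan2(*(p-C)[::-1]))%360
    print(t,kn,A(kn),np.hypot(*(kn-C)),'bracket',br,A(br),np.hypot(*(br-C)))
    # disc rim / hub centre
    hb=cen(260,200,284,226,lambda a:((a>110)&(a<185))*1.,.072); print('hub',hb)
E
python3 fin.py
```

```text
30.1167 [ 0.4472167  -0.07799316] 179.995801621486 0.0932832967631311 bracket [ 0.39654925 -0.08157189] 181.4214064020334 0.1439950587264722
hub [ 0.53712356 -0.07562516]
30.1667 [ 0.44716401 -0.07797503] 179.98467467453 0.09333599052074068 bracket [ 0.39654925 -0.08157189] 181.4214064020334 0.1439950587264722
hub [ 0.53712356 -0.07562516]
```

```bash
python3 -c "
from cell import sign_off; print(sign_off())"
```

```text
the job is handed in; nothing more can be done
None
```

The job is handed in, but the hand-in returned no verdict. The carousel was spun anticlockwise to about 1.6 rad/s and released, and the gripper followed the knob for about 5 s while it coasted from about 1.5 to 0.8 rad/s. It was then stopped with the knob about 1° (2 mm) from the pointer, let go and left at rest.

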